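# Clamp-stand the ball dish

## Robot

A 6-joint arm with a two-finger parallel gripper is mounted at the origin on the work surface. World frame = base frame: x ahead of the robot, y to its left, z up, the work surface at z = 0. Lengths are in m, angles in rad, forces in N, time in s.
With the tool pointing down it reaches from about 0.35 to 0.975 m from the base axis. Payload 4.9 kg.
Tool frame: the origin (TCP) lies midway between the tips of the shut fingers; the grasp point (between the pads) lies ctrl.grip_depth behind it (ctrl.grip_depth is the distance from the TCP to the grasp point, in m); z points along the fingers, y is the line along which they close (so a half turn about z gives the same grasp; the last joint's range is limited). The gripper opens to 85 mm and grips with 20 to 120 N. Pads are 22 mm wide; open, the fingers measure 114 mm over their backs; the gripper's body (76 mm by 85 mm) begins 54 mm behind the grasp point. The pads swing forward as they close: fully open they stand 13 mm farther back than shut.
Start: joints at [-1.306, 0.053, 1.613, -0, 1.476, -0.119], TCP at [0.234, -0.58, 0.231] pointing down, gripper open.
Joint ranges: [-3.01, 3.01], [-1.01, 2.22], [0.06, 2.58], [-1.02, 4.17], [0.09, 2.62], [-3.14, 3.14]. Speed limits (rad/s): [2.57, 2.57, 3.14, 3.14, 3.14, 3.14].

## Interface

Orientations are given as a rotation vector (axis times angle).
In Python, from station import ctrl, get_image, camera_model gives the robot as it stands. The module is installed in compiled form; this text tells all that it offers.
- The arm moves only by the shell command python3 -m crank 'ROWS' [FORCE]. ROWS is JSON, a list of rows, each a list of 7 numbers: the shift along the tool's x, y, z in mm, then the turn, a rotation vector about the tool's x, y, z in rad, then the opening, from -1 (shut) to 1 (fully open). A call has exactly 10 rows; each row shifts and turns the commanded pose from where the row before left it, along the tool's axes as they then stand; what a row does not reach is not made up. A row lasts 1/12 s, in which the tool goes at most 41.7 mm and 7.16 degrees, less where a joint would pass 70% of its speed; a pose out of reach is approached as far as the arm can. A call with a gripper value outside its range is refused whole. The fingers move at their own pace and stop on an object; FORCE is the grip in N (left out, the last holds). Time passes only in rows, so rows that do not move let the fingers close, or fill a call up. It gives the time, the measured TCP pose, the force, the opening and the grip force at its end, in the units of the state.
- ctrl.get_obs(): the state, without advancing time (a new reading comes with each control period).
- get_image(name): name is "scene" or "side" or "wrist"; returns the picture (420x560x3 uint8, red, green, blue); there is no depth.
- camera_model(name): a dict with "vertical_fov" (degrees; the focal length in pixels is half the picture's height over the tangent of half this angle, whatever the lens; pixels are square), "cx", "cy" (the principal point, pixels), "R" (3x3) and "t" (3): a world point X has camera coordinates R X + t; the wrist camera has in their place "hand_eye" (4x4, takes a point from camera to tool coordinates, whose origin is the TCP and whose axes are the flange's). Camera axes: x right, y down, z forward; pixel columns grow to the right and rows downward; lengths in m; the calibration is good to about 2 mm. A picture is of the moment at which its call begins: read the wrist's pose just before it. camera_model takes no time and is no camera call.
- ctrl.finish_job(): hands the job in; it is judged then, once.
The state is a dict: "t": time; "q": joint angles; "dq": joint speeds; "effort": joint torques, N m; "tool_pos": TCP position; "tool_rot": TCP orientation; "contact_force": force on the tool from outside, world axes, zero at the start; "wrist_torque": the same for the moment, N m; "opening": finger opening in m; "grip_force": force on a finger pad.
Only numpy, scipy, OpenCV 4.12 (cv2) and the standard library are available. Lean on these libraries where they do the work, as an engineer would, in place of code of your own. Each camera call takes 0.05 s, during which the arm holds its last target. There are 200 camera calls.

## Task

Pick up the white dish by its red grip bar with the amber glass ball loose in it, and slide it level, ears first, through the mouth of the green clamp stand into the two side slots until it is centred between the bronze thumbscrews. Then turn it a quarter turn on the spot so that its blue ears point at the thumbscrews, and finish while still holding it there, still and level inside the slots but touching neither ledges nor lips, ready for me to wind the screws in. Keep the ball in the middle of the dish all the way, and leave everything else on the cart where it is.

Things in the scene. Friction and masses are not known exactly. Their poses are not given: they have to be found in the camera images.
- dish: White round plate, 128 mm across, 5 mm thick, with a shallow cone hollow on top (76 mm across, 9 degree slope) for the ball. Two blue ears, 24 mm wide, 5 mm thick, stick out along its x and -x to 82 mm from the centre. Origin: centre of the underside; z up. 0.15 to 0.3 kg; starts flat on the cart; the same after a half turn.
- dish_grip (a point): Middle of the dish's red grip bar, which runs along the dish's x above its centre: 99 mm long, 12 mm wide (y), 18 mm tall, 73 to 91 mm above the underside (this point at 82 mm), on two 8 mm steel posts at x = +-45.5 mm. Axes as the dish.
- dish_middle (a point): Bottom of the dish's hollow, 5.5 mm above its underside, where the ball rests.
- ball_center (a point): Centre of the loose amber glass ball, 22 mm diameter, 15 g. At rest it is 11 mm above dish_middle. It rolls out of the middle when the dish accelerates above about 1.5 m/s2 or tilts more than 9 degrees.
- stand: Green steel clamp stand fixed to the cart, 72 mm tall, 200 mm wide in y (bronze thumbscrew heads out to 132 mm). Origin: on the cart, midway between the thumbscrews; z up. The open mouth looks to its -x; the dish goes in along its +x. Inside, side walls at y = +-93 mm, back wall at x = +95 mm.
- mouth (a point): Middle of the stand's mouth, 65 mm to -x of the stand's origin, 56 mm above the cart. Two upright cheeks (10 mm thick in x) leave 148 mm between them (y = +-74 mm), so the dish passes only with its ears along the stand's x. Axes as the stand.
- seat (a point): Where the dish's origin belongs: between the thumbscrews (they lie along its y), 53.5 mm above the cart, mid-slot; axes as the stand. Slots: ledge tops 45 mm, lip undersides 67 mm, lip tops 72 mm above the cart; ledges and lips reach in to y = +-54 mm, from x = -70 to +95 mm; open above between the lips, so the grip bar's posts pass.
- barrel: Bystander: chrome lens barrel, 48 mm diameter, 80 mm tall, upright; origin under its centre.
- screwdriver: Bystander: yellow-handled screwdriver, 190 mm long, lying along its x.
- loupe: Bystander: small black-rimmed glass loupe, 38 mm diameter, 24 mm tall; origin under its centre.
- cleaner: Bystander: lens-cleaner bottle, 52 mm diameter, 130 mm tall, upright; origin under its centre.
- brush: Bystander: lens brush with wooden handle, 160 mm long, lying along its x.
Not all that is in view belongs to the job. Of the things shaped like the dish, the white one is meant.

How it is judged:
By the outcome, as a careful person would: the job done as asked, in the order asked, and still so for the second after the job is handed in, while the arm keeps its last pose, push and grip.
It also fails if it takes over 64 s, if anything falls off the work surface, if the arm or the gripper's body presses on something with over 40 N, if the wrist force passes 120 N, or if a joint passes its speed limit or range.

## Working session

There is one attempt and no reset: what is moved stays moved. The work goes in short steps, Python scripts to look and compute and a shell command to move; the robot and the scene stay as the last step left them, time stands still between calls to the robot, and variables do not carry over. Pictures are saved under pics/ and viewed, at most 10 in all, crops included, and the job is handed in when it is done.

```bash
mkdir -p pics; cat > h.py <<'E'
import numpy as np, cv2
from station import ctrl,get_image,camera_model
from scipy.spatial.transform import Rotation as Ro
def cam(n,o=None):
    m=camera_model(n); f=210/np.tan(np.radians(m['vertical_fov'])/2)
    if 'R' in m: R=np.array(m['R']);t=np.array(m['t'])
    else:
        H=np.array(m['hand_eye']); T=np.eye(4); T[:3,:3]=Ro.from_rotvec(o['tool_rot']).as_matrix(); T[:3,3]=o['tool_pos']
        W=np.linalg.inv(T@H); R=W[:3,:3];t=W[:3,3]
    return f,m['cx'],m['cy'],R,t
def ray(n,u,v,z,o=None):
    f,cx,cy,R,t=cam(n,o); c=-R.T@t; d=R.T@np.array([(u-cx)/f,(v-cy)/f,1]); return c+d*(z-c[2])/d[2]
def proj(n,X,o=None):
    f,cx,cy,R,t=cam(n,o); p=R@np.array(X)+t; return p[:2]/p[2]*f+[cx,cy]
def save(n,im,crop=None,s=1):
    if crop: x0,y0,x1,y1=crop; im=im[y0:y1,x0:x1]
    im=cv2.resize(im,None,fx=s,fy=s,interpolation=cv2.INTER_CUBIC); cv2.imwrite('pics/'+n+'.png',im[:,:,::-1])
E
python3 - <<'E'
from h import *
import pickle
o=ctrl.get_obs(); d={n:get_image(n) for n in('scene','side','wrist')}; d['o']=o
pickle.dump(d,open('d0.pkl','wb'))
for n in('scene','side'): save(n+'0',d[n],None,1.4)
for n in('scene','side','wrist'): m=camera_model(n); print(n,m)
print(ctrl.grip_depth,o)
E
```

```text
scene {'vertical_fov': 46.45407623161583, 'cx': 285.01048586146544, 'cy': 211.3366589855757, 'R': array([[-0.49649844,  0.8679977 , -0.00832429],
       [ 0.74622782,  0.42190739, -0.51491572],
       [-0.44343358, -0.26186667, -0.85720039]]), 't': array([ 0.29740025, -0.34837042,  1.79120211])}
side {'vertical_fov': 54.84121406742307, 'cx': 278.79651318859266, 'cy': 207.96410807633353, 'R': array([[ 0.9648521 , -0.26233387, -0.01553592],
       [-0.15227166, -0.50990836, -0.84664444],
       [ 0.21418161,  0.81925235, -0.53193217]]), 't': array([-0.50553916,  0.14862349,  1.39135498])}
wrist {'vertical_fov': 66.93689088937755, 'cx': 283.6810624027251, 'cy': 205.61359673889493, 'hand_eye': array([[ 3.16198983e-04, -9.53272142e-01, -3.02112766e-01,
         7.70045964e-02],
       [ 9.99999912e-01,  2.18507669e-04,  3.57156974e-04,
        -5.30254981e-04],
       [-2.74453838e-04, -3.02112852e-01,  9.53272128e-01,
        -1.42402979e-01],
       [ 0.00000000e+00,  0.00000000e+00,  0.00000000e+00,
         1.00000000e+00]])}
0.0187 {'t': 0.0, 'q': array([-1.30598584e+00,  5.33375090e-02,  1.61426199e+00, -1.90807232e-05,
        1.47600936e+00, -1.18992428e-01]), 'dq': array([ 0.00077197, -0.00104143,  0.00059697,  0.00134358, -0.00040571,
        0.0004189 ]), 'effort': array([ 4.44638681e-05, -3.93686163e+01, -3.70170701e+01, -1.11427260e-04,
        7.18828829e-03, -6.10963525e-06]), 'tool_pos': array([ 0.23386929, -0.57893446,  0.23009414]), 'tool_rot': array([-3.08195041e+00, -5.98802305e-01,  2.60290311e-04]), 'contact_force': array([-0.03190998, -0.36208629, -0.79377927]), 'wrist_torque': array([0.03624896, 0.00111175, 0.01054759]), 'grip_force': 0.0, 'opening': 0.08578977484168658}
```

View pics/scene0.png

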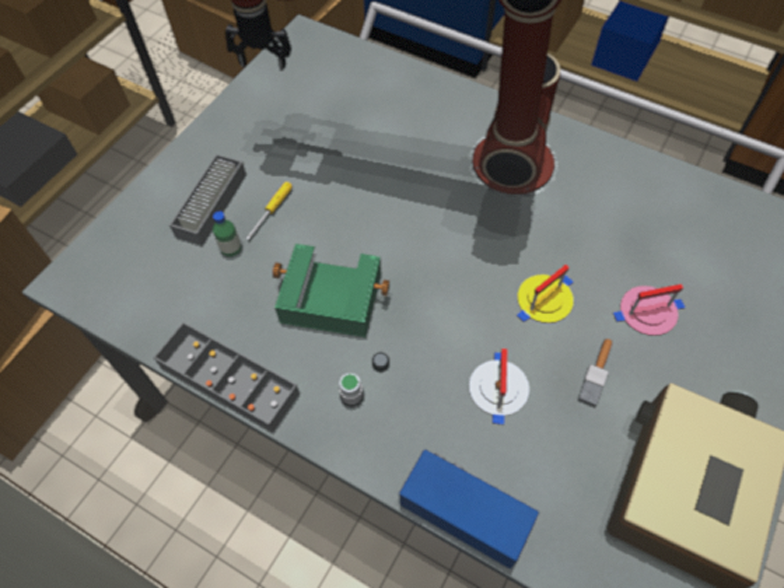

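View pics/side0.png

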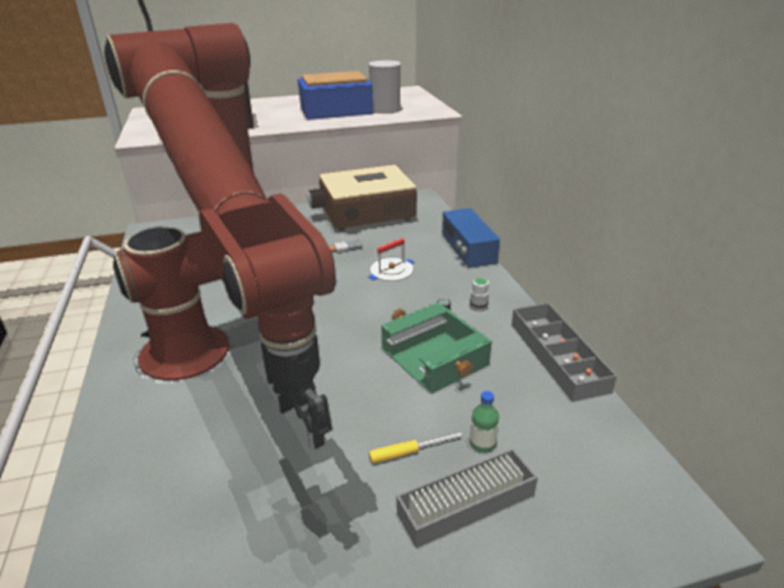

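Candidates, in px of the 1.4x scene view: white dish (500,387), yellow one (546,298), pink one (650,310). I choose the white one. The stand is at (330,290), with its mouth towards the robot (up in the picture). Next I crop the dish and the stand close up.

```bash
python3 - <<'E'
from h import *
import pickle
d=pickle.load(open('d0.pkl','rb'))
a=cv2.resize(d['scene'][235:315,310:410],None,fx=4,fy=4,interpolation=cv2.INTER_CUBIC)
b=cv2.resize(d['scene'][165:245,190:290],None,fx=4,fy=4,interpolation=cv2.INTER_CUBIC)
save('crop1',np.hstack([a,b]))
E
```

```text
(no output)
```

View pics/crop1.png

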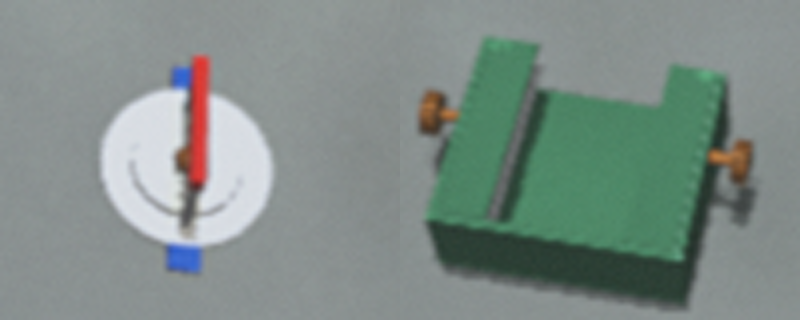

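The crop confirms the white dish, with blue ears at (181,77) and (184,258) and the amber ball at about (185,158). The stand's top corners are at (487,38), (727,73), (686,262) and (430,219), and its screws at (433,112) and (740,160).

```bash
python3 - <<'E'
from h import *
A=lambda u,v,z:ray('scene',310+u/4,235+v/4,z)
B=lambda u,v,z:ray('scene',190+(u-400)/4,165+v/4,z)
e1=A(181,77,.005);e2=A(184,247,.005);print('ears',e1,e2)
b1=A(201,60,.091);b2=A(198,184,.085);print('bar',b1,b2,b1-b2)
print('disc c',A(186,167,.005))
fl,fr,br,bl=[B(*p,.072) for p in((487,38),(727,73),(686,262),(430,219))]
print(fl,fr,br,bl)
for p,q in((fl,fr),(fr,br),(br,bl),(bl,fl)):print(np.linalg.norm(p-q),np.degrees(np.arctan2(*(p-q)[1::-1])))
s1=B(433,112,.056);s2=B(740,160,.056);print('scr',s1,s2,(s1+s2)/2,np.linalg.norm(s1-s2),np.degrees(np.arctan2(*(s2-s1)[1::-1])))
o=ctrl.get_obs();print(o['tool_rot'],Ro.from_rotvec(o['tool_rot']).as_matrix())
E
```

```text
ears [0.52891537 0.20768772 0.005     ] [0.65208562 0.26897565 0.005     ]
bar [0.55231294 0.22388228 0.091     ] [0.63773243 0.26267342 0.085     ] [-0.0854195  -0.03879115  0.006     ]
disc c [0.59434982 0.24308129 0.005     ]
[ 0.53238533 -0.3089552   0.072     ] [ 0.46675129 -0.12349689  0.072     ] [ 0.6292496  -0.06320726  0.072     ] [ 0.69327146 -0.25197272  0.072     ]
0.19672979847613056 -70.51103532242352
0.17332206832270497 -159.64429276308644
0.19932686248610768 108.73492522028464
0.17067908251116679 19.503073459029068
scr [ 0.60491311 -0.31417212  0.056     ] [ 0.5234435  -0.07877949  0.056     ] [ 0.5641783  -0.19647581  0.056     ] 0.24909232940330495 109.0907859853658
[-3.08235007e+00 -5.98787942e-01  1.81149880e-04] [[ 9.27268243e-01  3.74397419e-01 -4.22174830e-04]
 [ 3.74397606e-01 -9.27266938e-01  1.56815298e-03]
 [ 1.95643666e-04 -1.61215970e-03 -9.99998681e-01]]
```

```bash
python3 -m crank '[[15,-15,0,0,0,0,1],[25,-25,0,0,0,0,1],[29,-28.5,0,0,0,0,1],[29,-28.5,0,0,0,0,1],[29,-28.5,0,0,0,0,1],[29,-28.5,0,0,0,0,1],[29,-28.5,0,0,0,0,1],[29,-28.5,0,0,0,0,1],[29,-28.5,0,0,0,0,1],[29,-28.5,0,0,0,0,1]]'
python3 -m crank '[[29,-28.5,0,0,0,0,1],[29,-28.5,0,0,0,0,1],[29,-28.5,0,0,0,0,1],[29,-28.5,0,0,0,0,1],[29,-28.5,0,0,0,0,1],[29,-28.5,0,0,0,0,1],[29,-28.5,0,0,0,0,1],[29,-28.5,0,0,0,0,1],[29,-28.5,0,0,0,0,1],[29,-28.5,0,0,0,0,1]]'
python3 -m crank '[[29,-28.5,0,0,0,0,1],[29,-28.5,0,0,0,0,1],[20,-18,5,0,0,0,1],[0,0,10,0,0,0,1],[0,0,10,0,0,0,1],[0,0,5,0,0,0,1],[0,0,0,0,0,0,1],[0,0,0,0,0,0,1],[0,0,0,0,0,0,1],[0,0,0,0,0,0,1]]'
python3 - <<'E'
from h import *
import pickle
o=ctrl.get_obs(); im=get_image('wrist'); pickle.dump((o,im),open('d1.pkl','wb')); save('w1',im,None,1.4); print(o['tool_pos'],Ro.from_rotvec(o['tool_rot']).as_matrix()[:,0],o['q'])
E
```

```text
t: 0.98
tool_pos: [0.386, -0.2272, 0.2311]
tool_rot: [3.084, 0.598, 0.0]
contact_force: [0.6, -0.3, -0.3]
opening: 0.0856
grip_force: 0.0
t: 1.82
tool_pos: [0.5483, 0.1459, 0.231]
tool_rot: [3.084, 0.6, -0.0]
contact_force: [1.2, -0.8, 0.3]
opening: 0.0855
grip_force: 0.0
t: 2.65
tool_pos: [0.5926, 0.2418, 0.2023]
tool_rot: [-3.084, -0.597, -0.002]
contact_force: [0.4, 0.5, -1.3]
opening: 0.0854
grip_force: 0.0
[0.59264277 0.24178019 0.20233608] [0.9276595  0.37342403 0.00153209] [2.71162257e-01 1.05355305e-01 1.60599807e+00 1.95268613e-05
 1.42869977e+00 1.45925815e+00]
```

View pics/w1.png

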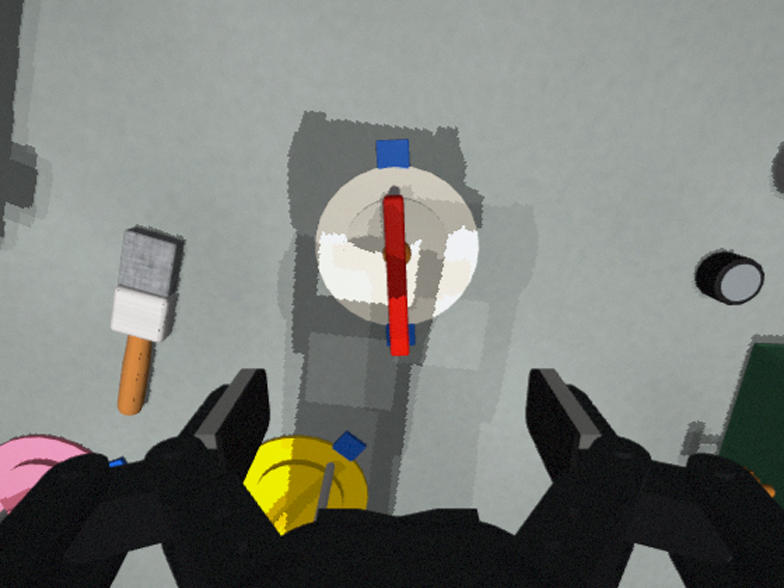

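The wrist view shows the white dish. Its red bar runs from (394,196) to (400,355) and its ears are at (393,153) and (400,335).

```bash
python3 - <<'E'
from h import *
import pickle
o,im=pickle.load(open('d1.pkl','rb'))
W=lambda u,v,z:ray('wrist',u/1.4,v/1.4,z,o)
def yaw(v):return np.degrees(np.arctan2(v[1],v[0]))
a=W(394,197,.091);b=W(400,354,.091);print('bar',a,b,(a+b)/2,np.linalg.norm(a-b),yaw(a-b))
c=W(393,140,.005);print('far ear tip',c, c[:2]-.082*np.array([np.cos(np.radians(25)),np.sin(np.radians(25))]))
print('disc',(W(316,247,.005)+W(479,247,.005))/2, (W(393,140,.005)-W(401,346,.005)))
R=Ro.from_rotvec(o['tool_rot']).as_matrix(); print('yawtool',yaw(R[:,0]))
print('shift in tool',R.T@(np.r_[((a+b)/2)[:2],.0633]-o['tool_pos'])*1000)
f,cx,cy,Rc,t=cam('wrist',o)
E
```

```text
bar [0.63850619 0.26262304 0.091     ] [0.54975554 0.22302549 0.091     ] [0.59413086 0.24282427 0.091     ] 0.09718355805783709 24.044818370118552
far ear tip [0.66751579 0.27560774 0.005     ] [0.59319855 0.24095305]
disc [0.59539609 0.24300581 0.005     ] [0.1492215  0.06683654 0.        ]
yawtool 21.92696895978161
shift in tool [  1.55731419  -0.4340079  139.03856795]
```

```bash
python3 -m crank '[[1.5,-0.4,5,0,0,-0.037,1],[0,0,12,0,0,0,1],[0,0,18,0,0,0,1],[0,0,20,0,0,0,1],[0,0,20,0,0,0,1],[0,0,20,0,0,0,1],[0,0,18,0,0,0,1],[0,0,14,0,0,0,1],[0,0,8,0,0,0,1],[0,0,4,0,0,0,1]]'
python3 - <<'E'
from h import *
o=ctrl.get_obs(); im=get_image('wrist'); save('w2',im,None,1.2); print(o['tool_pos'],o['tool_rot'])
R=Ro.from_rotvec(o['tool_rot']).as_matrix();print(R[:,0],R[:,2])
E
```

```text
t: 3.53
tool_pos: [0.5926, 0.243, 0.0605]
tool_rot: [3.072, 0.655, -0.004]
contact_force: [-0.2, -0.1, 0.1]
opening: 0.0855
grip_force: 0.0
[0.59264654 0.24304869 0.06048164] [ 3.07230506  0.65541548 -0.00377005]
[ 0.91293966  0.40808763 -0.00237934] [-2.31542655e-03 -6.50568589e-04 -9.99997108e-01]
```

View pics/w2.png

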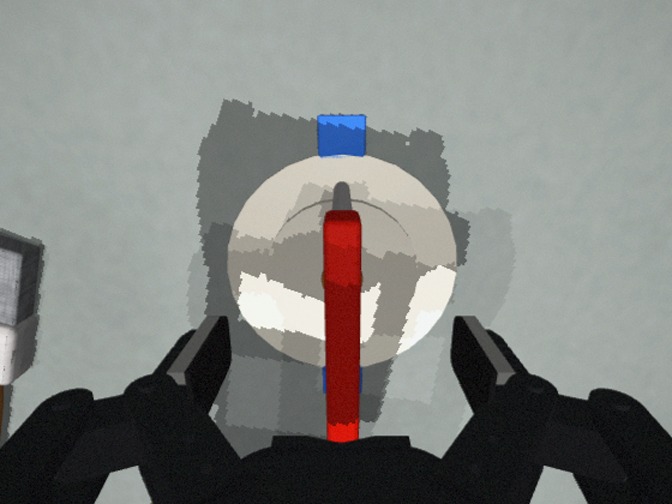

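The bar is centred between the fingers (bar at x≈342, finger midpoint 341.5) and parallel to them. I close the gripper.

```bash
python3 -m crank '[[1,0,-2,0,0,0,0.3],[0,0,0,0,0,0,0],[0,0,0,0,0,0,-0.3],[0,0,0,0,0,0,-0.6],[0,0,0,0,0,0,-0.8],[0,0,0,0,0,0,-1],[0,0,0,0,0,0,-1],[0,0,0,0,0,0,-1],[0,0,0,0,0,0,-1],[0,0,0,0,0,0,-1]]' 60
python3 -m crank '[[0,0,0,0,0,0,-1],[0,0,0,0,0,0,-1],[0,0,0,0,0,0,-1],[0,0,0,0,0,0,-1],[0,0,-1,0,0,0,-1],[0,0,-2,0,0,0,-1],[0,0,-3,0,0,0,-1],[0,0,-2,0,0,0,-1],[0,0,-1,0,0,0,-1],[0,0,0,0,0,0,-1]]' 60
```

```text
t: 4.42
tool_pos: [0.5947, 0.2438, 0.0648]
tool_rot: [3.072, 0.656, 0.001]
contact_force: [-1.0, -1.2, 2.6]
opening: 0.011
grip_force: 61.4
t: 5.25
tool_pos: [0.5944, 0.2439, 0.0733]
tool_rot: [-3.072, -0.656, -0.0]
contact_force: [-0.5, -0.4, -2.5]
opening: 0.0105
grip_force: 60.6
```

```bash
python3 -m crank '[[0,0,-3,0,0,0,-1],[0,0,-6,0,0,0,-1],[0,0,-9,0,0,0,-1],[0,0,-12,0,0,0,-1],[0,0,-15,0,0,0,-1],[0,0,-15,0,0,0,-1],[0,0,-15,0,0,0,-1],[0,0,-12,0,0,0,-1],[0,0,-8,0,0,0,-1],[0,0,-4,0,0,0,-1]]' 60
python3 -m crank '[[-2.2,2,0,0,0,0,-1],[-4.4,4.1,0,0,0,0,-1],[-6.6,6.1,0,0,0,0,-1],[-8.8,8.1,0,0,0,0,-1],[-11,10.2,0,0,0,0,-1],[-13.2,12.2,0,0,0,0,-1],[-15.4,14.2,0,0,0,0,-1],[-17.6,16.3,0,0,0,0,-1],[-17.6,16.3,0,0,0,0,-1],[-17.6,16.3,0,0,0,0,-1]]' 60
python3 -m crank '[[-17.6,16.3,0,0,0,0,-1],[-17.6,16.3,0,0,0,0,-1],[-17.6,16.3,0,0,0,0,-1],[-17.6,16.3,0,0,0,0,-1],[-17.6,16.3,0,0,0,0,-1],[-17.6,16.3,0,0,0,0,-1],[-17.6,16.3,0,0,0,0,-1],[-17.6,16.3,0,0,0,0,-1],[-17.6,16.3,0,0,0,0,-1],[-17.6,16.3,0,0,0,0,-1]]' 60
python3 -m crank '[[-17.6,16.3,0,0,0,0,-1],[-17.6,16.3,0,0,0,0,-1],[-17.6,16.3,0,0,0,0,-1],[-15.4,14.2,0,0,0,0,-1],[-13.2,12.2,0,0,0,0,-1],[-11,10.2,0,0,0,0,-1],[-8.8,8.1,0,0,0,0,-1],[-6.6,6.1,0,0,0,0,-1],[-4.4,4.1,0,0,0,0,-1],[-2.2,2,0,0,0,0,-1]]' 60
python3 - <<'E'
from h import *
import pickle
o=ctrl.get_obs(); d={n:get_image(n) for n in('scene','side','wrist')}; d['o']=o
pickle.dump(d,open('d3.pkl','wb'))
p=proj('side',o['tool_pos']);print(p,proj('scene',o['tool_pos']),proj('side',[.565,-.194,.06]))
a=cv2.resize(d['wrist'],(560,420));x,y=p.astype(int)
x0=min(max(x-70,0),360);y0=min(max(y-60,0),270)
save('m3',np.hstack([cv2.resize(d['side'][y0:y0+150,x0:x0+200],(400,300),interpolation=cv2.INTER_CUBIC),cv2.resize(d['wrist'],(400,300),interpolation=cv2.INTER_AREA)])); print(x0,y0,o['q'],o['contact_force'])
E
```

```text
t: 6.08
tool_pos: [0.5954, 0.244, 0.1749]
tool_rot: [-3.072, -0.656, -0.005]
contact_force: [-0.4, 0.5, -3.4]
opening: 0.0106
grip_force: 60.6
t: 6.92
tool_pos: [0.5317, 0.0985, 0.1717]
tool_rot: [3.072, 0.655, -0.002]
contact_force: [0.1, -0.2, -3.3]
opening: 0.011
grip_force: 60.6
t: 7.75
tool_pos: [0.4373, -0.1216, 0.1717]
tool_rot: [-3.073, -0.655, 0.001]
contact_force: [0.0, 0.7, -3.2]
opening: 0.0107
grip_force: 60.6
t: 8.58
tool_pos: [0.3772, -0.264, 0.1721]
tool_rot: [-3.073, -0.654, 0.0]
contact_force: [0.2, 0.3, -2.6]
opening: 0.0109
grip_force: 60.6
[252.70795034 235.82796613] [246.87023313 126.83309999] [306.22922746 241.87517767]
182 175 [-7.72575805e-01 -3.15652695e-01  2.04666284e+00 -8.40930043e-05
  1.41083747e+00  3.78592158e-01] [ 0.24348735  0.2797785  -2.58146649]
```

View pics/m3.png

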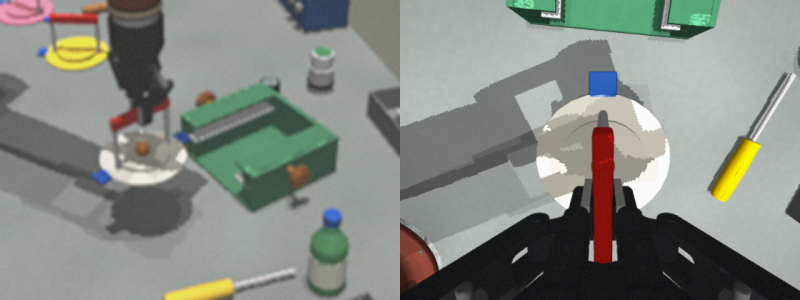

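The side crop shows the ball in the middle of the dish, which is held level. The wrist view shows the stand's mouth at the top. I enlarge that part.

```bash
python3 - <<'E'
from h import *
import pickle
d=pickle.load(open('d3.pkl','rb'))
a=cv2.resize(d['wrist'][0:135,130:460],None,fx=2.4,fy=2.4,interpolation=cv2.INTER_CUBIC)
b=cv2.resize(d['side'][190:280,240:380],None,fx=3,fy=3,interpolation=cv2.INTER_CUBIC)
b=cv2.copyMakeBorder(b,0,0,0,792-b.shape[1],cv2.BORDER_CONSTANT)
save('w3',np.vstack([a[:,:792],b]))
E
```

```text
(no output)
```

View pics/w3.png

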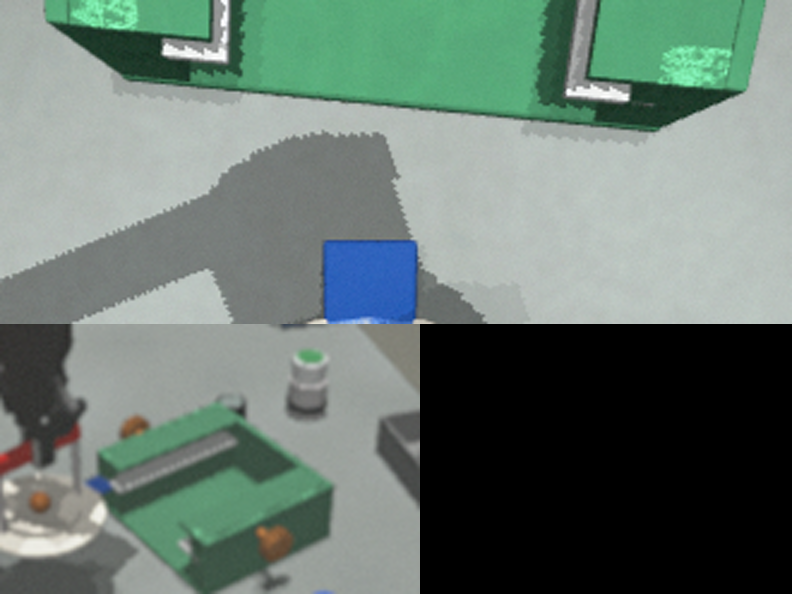

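Stand front top corners are at (46,22) and (745,92), lip inner corners at (211,40) and (588,78), base corners at (127,78) and (657,131). The dish ear's end runs from (324,241) to (416,241).

```bash
python3 - <<'E'
from h import *
import pickle
d=pickle.load(open('d3.pkl','rb'));o=d['o']
R=Ro.from_rotvec(o['tool_rot']).as_matrix();P=o['tool_pos']
W=lambda u,v,z:ray('wrist',130+u/2.4,v/2.4,z,o)
y=lambda v:np.degrees(np.arctan2(v[1],v[0]))
ux=lambda a:np.array([np.cos(np.radians(a)),np.sin(np.radians(a))])
for (l,r,z) in (((46,22),(745,92),.072),((211,40),(588,78),.072),((127,78),(657,131),0)):
    a=W(*l,z);b=W(*r,z);ang=y(a-b)-90;m=(a+b)/2
    print(np.linalg.norm(a-b),ang,m[:2], 'origin',m[:2]+.07*ux(ang))
zd=P[2]-.0645+.005
a=W(324,241,zd);b=W(416,241,zd);m=(a+b)/2
print('ear',np.linalg.norm(a-b),y(a-b)-90,m[:2]-.082*ux(y(R[:,0])),P,'toolyaw',y(R[:,0]))
# screws in side/scene at side image refine
A=lambda u,v,z:ray('side',240+u/3,190+(v-324)/3,z)
s1=A(135,427,.056);s2=A(277,540,.056);print('scr side',s1,s2,(s1+s2)/2,np.linalg.norm(s1-s2),y(s1-s2)-90)
E
```

```text
0.1983680680285621 18.986308999139325 [ 0.49864639 -0.21885189] origin [ 0.56483813 -0.19607794]
0.10707402610733235 18.950567016980614 [ 0.49836939 -0.21927489] origin [ 0.56457533 -0.19654223]
0.1983815455750268 18.907020183975774 [ 0.49887127 -0.21965235] origin [ 0.56509447 -0.19697002]
ear 0.02312992728193208 24.061872503623036 [ 0.37490122 -0.26481447] [ 0.37716291 -0.26403039  0.17206197] toolyaw 24.043703246581238
scr side [ 0.5279183  -0.07146891  0.056     ] [ 0.61091564 -0.30849814  0.056     ] [ 0.56941697 -0.18998353  0.056     ] 0.25114022832570226 19.298036573217786
```

```bash
python3 -m crank '[[0,-0.3,2,0,0,0.004,-1],[0,-0.3,4,0,0,0.008,-1],[0,-0.3,6,0,0,0.011,-1],[0,-0.3,8,0,0,0.012,-1],[0,-0.3,8,0,0,0.012,-1],[0,-0.3,8,0,0,0.012,-1],[0,-0.3,8,0,0,0.011,-1],[0,-0.3,6,0,0,0.009,-1],[0,-0.3,3,0,0,0.006,-1],[0,0,1,0,0,0.003,-1]]' 60
python3 -m crank '[[0,0,0,0,0,0,-1],[0,0,0,0,0,0,-1],[0,0,0,0,0,0,-1],[0,0,0,0,0,0,-1],[0,0,0,0,0,0,-1],[0,0,0,0,0,0,-1],[0,0,0,0,0,0,-1],[0,0,0,0,0,0,-1],[0,0,0,0,0,0,-1],[0,0,0,0,0,0,-1]]' 60
python3 - <<'E'
from h import *
import pickle
o=ctrl.get_obs(); d={n:get_image(n) for n in('scene','side','wrist')}; d['o']=o
pickle.dump(d,open('d4.pkl','wb'))
R=Ro.from_rotvec(o['tool_rot']).as_matrix()
print(o['tool_pos'],np.degrees(np.arctan2(R[1,0],R[0,0])),R[:,2])
s=np.array([.5648,-.1965]);S=np.array([[.9455,.3256],[-.3256,.9455]]);print(S@(o['tool_pos'][:2]-s))
a=cv2.resize(d['wrist'][0:200,130:460],None,fx=2.4,fy=2.4,interpolation=cv2.INTER_CUBIC);save('w4',a)
E
```

```text
t: 9.57
tool_pos: [0.3766, -0.2606, 0.1173]
tool_rot: [-3.097, -0.519, 0.002]
contact_force: [-1.0, 0.1, -3.3]
opening: 0.0107
grip_force: 60.6
t: 10.4
tool_pos: [0.377, -0.261, 0.1183]
tool_rot: [3.098, 0.52, -0.0]
contact_force: [0.1, -0.6, -2.7]
opening: 0.0105
grip_force: 60.6
[ 0.3769814  -0.26099434  0.11830155] 19.068030961162194 [-2.92730064e-05 -1.69648865e-05 -9.99999999e-01]
[-1.98581842e-01  1.74342161e-04]
```

View pics/w4.png

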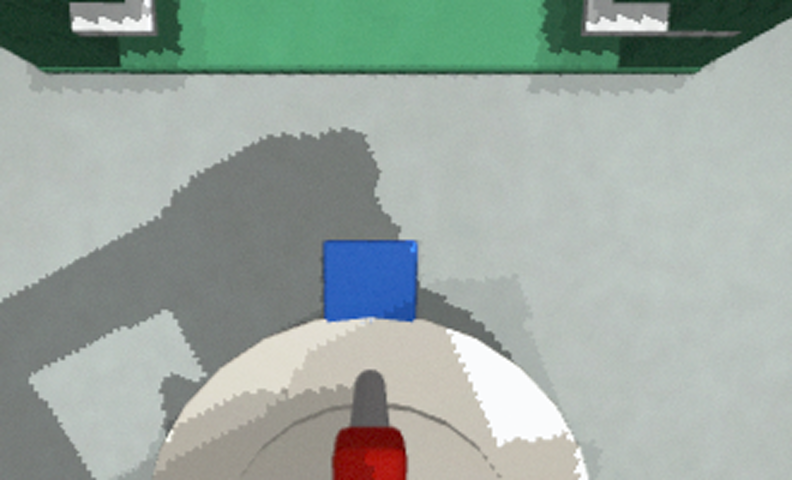

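The ear is centred on the mouth (ear centre at 370, ledge corners' midpoint at 371) and square to it. I slide the dish in.

```bash
python3 -m crank '[[2,0,0,0,0,0,-1],[4,0,0,0,0,0,-1],[6,0,0,0,0,0,-1],[8,0,0,0,0,0,-1],[10,0,0,0,0,0,-1],[12,0,0,0,0,0,-1],[14,0,0,0,0,0,-1],[16,0,0,0,0,0,-1],[16,0,0,0,0,0,-1],[16,0,0,0,0,0,-1]]' 60
python3 -m crank '[[16,0,0,0,0,0,-1],[16,0,0,0,0,0,-1],[14,0,0,0,0,0,-1],[12,0,0,0,0,0,-1],[10,0,0,0,0,0,-1],[8,0,0,0,0,0,-1],[8,0,0,0,0,0,-1],[6,0,0,0,0,0,-1],[4,0,0,0,0,0,-1],[2,0,0,0,0,0,-1]]' 60
python3 -m crank '[[0,0,0,0,0,0,-1],[0,0,0,0,0,0,-1],[0,0,0,0,0,0,-1],[0,0,0,0,0,0,-1],[0,0,0,0,0,0,-1],[0,0,0,0,0,0,-1],[0,0,0,0,0,0,-1],[0,0,0,0,0,0,-1],[0,0,0,0,0,0,-1],[0,0,0,0,0,0,-1]]' 60
python3 - <<'E'
from h import *
import pickle
o=ctrl.get_obs(); d={n:get_image(n) for n in('scene','side','wrist')}; d['o']=o
pickle.dump(d,open('d5.pkl','wb'))
R=Ro.from_rotvec(o['tool_rot']).as_matrix()
print(o['tool_pos'],np.degrees(np.arctan2(R[1,0],R[0,0])),R[:,2],o['q'])
s=np.array([.5648,-.1965]);S=np.array([[.9455,.3256],[-.3256,.9455]]);print(S@(o['tool_pos'][:2]-s))
a=cv2.resize(d['wrist'],(480,360),interpolation=cv2.INTER_AREA)
b=cv2.resize(d['side'][180:300,250:356],(318,360),interpolation=cv2.INTER_CUBIC);save('w5',np.hstack([a,b]))
E
```

```text
t: 11.38
tool_pos: [0.4771, -0.2261, 0.1182]
tool_rot: [-3.098, -0.521, -0.0]
contact_force: [0.3, -0.4, -3.6]
opening: 0.0109
grip_force: 60.6
t: 12.22
tool_pos: [0.5664, -0.1956, 0.1183]
tool_rot: [3.098, 0.52, -0.0]
contact_force: [-0.6, 0.5, -3.5]
opening: 0.0109
grip_force: 60.6
t: 13.05
tool_pos: [0.566, -0.1956, 0.1183]
tool_rot: [-3.098, -0.52, 0.0]
contact_force: [0.2, 0.3, -2.1]
opening: 0.0107
grip_force: 60.6
[ 0.56598691 -0.1956367   0.11827746] 19.069814116647148 [-3.39159475e-05 -4.84464826e-07 -9.99999999e-01] [-4.57016815e-01  8.60939506e-02  1.77279512e+00 -1.60627885e-05
  1.28273381e+00  7.80953031e-01]
[0.00140331 0.00042979]
```

View pics/w5.png

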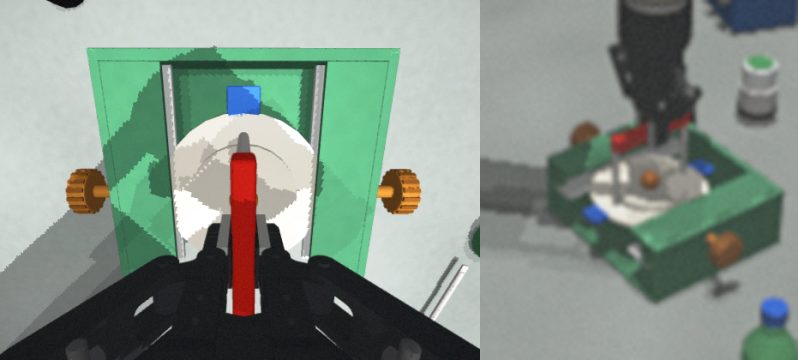

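The dish is in the slots with the ball in the middle. The thumbscrews are at (85,191) and (401,191), and the ear's end at (243,87).

```bash
python3 - <<'E'
from h import *
import pickle
d=pickle.load(open('d5.pkl','rb'));o=d['o'];k=560/480
W=lambda u,v,z:ray('wrist',u*k,v*k,z,o)
S=np.array([[.9455,.3256],[-.3256,.9455]]);T=o['tool_pos'][:2]
f=lambda X:S@(X[:2]-T)*1000
print('screws',f(W(100,191,.056)),f(W(386,191,.056)),'heads',f(W(85,191,.056)),f(W(401,191,.056)))
print('ear tip',f(W(243,86.5,.0585)),'disc edges',f(W(174,165,.0585)),f(W(313,165,.0585)))
print('back top',f(W(244,48,.072)), 'corner',f(W(88,48,.072)),f(W(400,48,.072)))
E
```

```text
screws [ -0.47304583 115.28039785] [  -0.15228119 -114.19584722] heads [ -0.48986385 127.3120763 ] [  -0.13545258 -126.23510482]
ear tip [79.29715974  0.6643396 ] disc edges [21.89346889 53.63778154] [ 22.04587049 -53.23760392]
back top [1.02273002e+02 5.85646868e-02] corner [102.12162519  98.71725164] [102.42442167 -98.62766206]
```

```bash
python3 -m crank '[[0,0,0,0,0,-0.01,-1],[0,0,0,0,0,-0.02,-1],[0,0,0,0,0,-0.03,-1],[0,0,0,0,0,-0.04,-1],[0,0,0,0,0,-0.05,-1],[0,0,0,0,0,-0.06,-1],[0,0,0,0,0,-0.0637,-1],[0,0,0,0,0,-0.0637,-1],[0,0,0,0,0,-0.0637,-1],[0,0,0,0,0,-0.0637,-1]]' 60
python3 -m crank '[[0,0,0,0,0,-0.0637,-1],[0,0,0,0,0,-0.0637,-1],[0,0,0,0,0,-0.0637,-1],[0,0,0,0,0,-0.0637,-1],[0,0,0,0,0,-0.0637,-1],[0,0,0,0,0,-0.0637,-1],[0,0,0,0,0,-0.0637,-1],[0,0,0,0,0,-0.0637,-1],[0,0,0,0,0,-0.0637,-1],[0,0,0,0,0,-0.0637,-1]]' 60
python3 -m crank '[[0,0,0,0,0,-0.0637,-1],[0,0,0,0,0,-0.0637,-1],[0,0,0,0,0,-0.0637,-1],[0,0,0,0,0,-0.0637,-1],[0,0,0,0,0,-0.0637,-1],[0,0,0,0,0,-0.05,-1],[0,0,0,0,0,-0.04,-1],[0,0,0,0,0,-0.03,-1],[0,0,0,0,0,-0.02,-1],[0,0,0,0,0,-0.01,-1]]' 60
python3 -m crank '[[0.5,0,0,0,0,0,-1],[0.5,0,0,0,0,0,-1],[0.5,0,0,0,0,0,-1],[0,0,0,0,0,0,-1],[0,0,0,0,0,0,-1],[0,0,0,0,0,0,-1],[0,0,0,0,0,0,-1],[0,0,0,0,0,0,-1],[0,0,0,0,0,0,-1],[0,0,0,0,0,0,-1]]' 60
python3 - <<'E'
from h import *
import pickle
o=ctrl.get_obs(); d={n:get_image(n) for n in('scene','side','wrist')}; d['o']=o
pickle.dump(d,open('d6.pkl','wb'))
R=Ro.from_rotvec(o['tool_rot']).as_matrix()
print(o['tool_pos'],np.degrees(np.arctan2(R[1,0],R[0,0])),R[:,2],o['q'])
s=np.array([.5648,-.1965]);S=np.array([[.9455,.3256],[-.3256,.9455]]);print(S@(o['tool_pos'][:2]-s))
a=cv2.resize(d['wrist'],(480,360),interpolation=cv2.INTER_AREA)
b=cv2.resize(d['side'][180:300,250:356],(318,360),interpolation=cv2.INTER_CUBIC);save('w6',np.hstack([a,b]))
E
```

```text
t: 14.03
tool_pos: [0.566, -0.1956, 0.1183]
tool_rot: [2.893, 1.226, 0.0]
contact_force: [0.4, -0.4, -2.5]
opening: 0.011
grip_force: 60.6
t: 14.87
tool_pos: [0.566, -0.1956, 0.1183]
tool_rot: [-2.363, -2.07, 0.0]
contact_force: [-0.1, -0.1, -1.6]
opening: 0.0106
grip_force: 60.6
t: 15.7
tool_pos: [0.566, -0.1957, 0.1183]
tool_rot: [-1.822, -2.559, 0.0]
contact_force: [0.3, -0.1, -2.0]
opening: 0.011
grip_force: 60.6
t: 16.53
tool_pos: [0.5655, -0.1943, 0.1183]
tool_rot: [1.824, 2.558, 0.0]
contact_force: [0.0, -0.1, -2.8]
opening: 0.011
grip_force: 60.6
[ 0.56553643 -0.19425527  0.11831047] 109.03651818273472 [ 4.29403271e-05  1.54489345e-05 -9.99999999e-01] [-4.55285061e-01  8.40186202e-02  1.77494607e+00  3.41659982e-05
  1.28259619e+00 -7.87544691e-01]
[0.00142718 0.00188262]
```

View pics/w6.png

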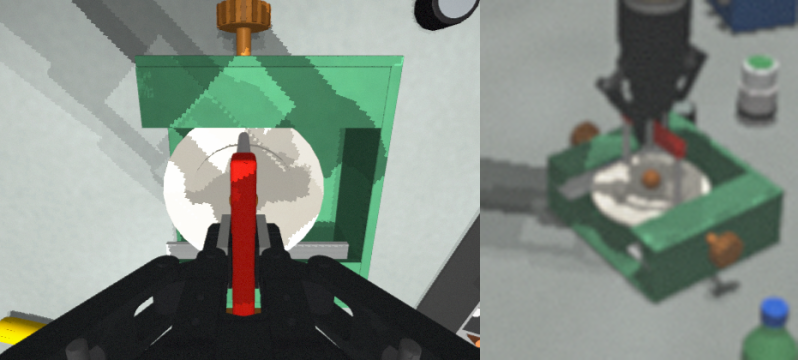

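The dish is centred: the screw stem is at x≈244 and the bar at ≈243.5. The ears lie under the lips towards the screws, the ball is in the middle, and the contact force is steady at the dish's weight. I hand it in.

```bash
python3 -c "
from station import ctrl
print(ctrl.finish_job())"
```

```text
the job is handed in; nothing more can be done
None
```

Handed in at about 16.7 s: the arm holds the white dish still and level in the slots, centred between the thumbscrews to within about 2 mm by the cameras. Its ears point at the screws, the ball is in the middle, and nothing else on the cart was touched as far as the forces and pictures show.

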